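# Dig the hinge out of the tool tote

## Robot

A 6-joint arm with a two-finger parallel gripper is mounted at the origin on the work surface. World frame = base frame: x ahead of the robot, y to its left, z up, the work surface at z = 0. Lengths are in m, angles in rad, forces in N, time in s.
With the tool pointing down it reaches from about 0.275 to 1 m from the base axis. Payload 8.4 kg.
Tool frame: the origin (TCP) lies on the centre line of the jaws, within the pads' length; the fingertips stand 17 mm ahead of it and the grasp point (between the pads) lies 2 mm behind it (bot.tcp_to_tips is the z of the fingertips in the tool frame, in m); z points along the fingers, y is the line along which they close (so a half turn about z gives the same grasp; the last joint's range is limited). The gripper opens to 85 mm and grips with 20 to 120 N. Pads are 22 mm wide; open, the fingers measure 114 mm over their backs; the gripper's body (76 mm by 85 mm) begins 54 mm behind the grasp point. The pads swing forward as they close: fully open they stand 13 mm farther back than shut.
Start: joints at [1.184, 0.353, 1.633, -0, 1.155, -0.002], TCP at [0.235, 0.579, 0.248] pointing down, gripper open.
Joint ranges: [-2.63, 2.63], [-0.92, 2.1], [0.06, 2.66], [-1.3, 4.44], [0, 2.69], [-3.02, 3.02]. Speed limits (rad/s): [2.22, 2.22, 2.79, 3.14, 3.14, 3.14].

## Interface

Orientations are given as a unit quaternion [x, y, z, w].
In Python, from workcell import bot, hand, kinematics, get_obs, vision, hand_in gives the robot as it stands. The module is installed in compiled form; this text tells all that it offers. Calls block until the motion is done:
- bot.reach(position, orientation): joint-space move of the TCP to a pose.
- bot.servo_line(position, ori=None, velocity=0.15): straight line of the TCP; ori=None keeps the orientation; velocity is the mean speed in m/s.
- bot.goto_joints(angles): joint-space move.
- hand.move_gripper(opening, strength=None): finger opening in m; strength is the grip in N (None keeps the last); returns when the fingers have stopped.
- bot.dwell(seconds).
- kinematics.solve_ik(position, orientation): joint angles nearest the present ones, or None.
- get_obs(): the state.
- vision.read_camera(name): name is "side" or "top"; returns a dict with "frame" (480x640x3 uint8, red, green, blue), "intrinsics" (3x3 intrinsics, pixels), "view" (4x4, takes a point from world to camera coordinates). Camera axes: x right, y down, z forward; pixel columns grow to the right and rows downward; lengths in m; the calibration is good to about 2 mm. A picture is of the moment at which its call begins. There is no depth.
A pose or a line that the arm cannot do raises bot.IKError and nothing moves.
- hand_in(): hands the job in; it is judged then, once.
The state is a dict: "time_s": time; "joint_pos": joint angles; "joint_vel": joint speeds; "joint_efforts": joint torques, N m; "position": TCP position; "orientation": TCP orientation; "wrist_force": force on the tool from outside, world axes, zero at the start; "ft_torque": the same for the moment, N m; "gripper_width": finger opening in m; "grip_force": force on a finger pad.
Only numpy, scipy, OpenCV 4.12 (cv2) and the standard library are available. Lean on these libraries where they do the work, as an engineer would, in place of code of your own. Each camera call takes 0.05 s, during which the arm holds its last target. There are 200 camera calls.

## Task

A folded door hinge lies at the bottom of the tool tote, beneath the pliers and the torch. Move the pliers and the torch aside inside the tote, one way or the other out of its middle third into its end thirds, then reach in under the tote's handle, lift the hinge out and lay it down gently, without letting it drop, flat on the bottom and about the middle of the ceramic dish, the same way up as it lay. The pliers, torch and small hardware stay in the tote, and the dish and the jar are left where they stand.

Things in the scene. Friction and masses are not known exactly. Their poses are not given: they have to be found in the camera images.
- tote: Fixed open grey steel tool tote, 250 (its x) x 440 (y) x 45 mm high, walls and floor 4 mm thick. Two floor ribs 6 mm thick run along y at x = -55 and +55 mm, tops 20 mm above the shelf. Pliers and torch count as aside with their origin more than 60 mm from the middle along y. Origin: middle of its underside, on the shelf; z up.
- tote_handle (a point): Middle of the tote's round wooden handle: diameter 26 mm, along the tote's y over its middle, axis 200 mm above the shelf, on an upright strap 25 mm wide at each end (y = -218, +218 mm). An upright gripper has no room over the hinge beneath it: lean it about 30 degrees, its body towards the tote's -x.
- hinge: Folded steel door hinge, 80 mm long (its x), 50 mm wide (y), about 250 g. Closed leaves 12 mm thick (y -25 to +15 mm), pin barrel 14 mm in diameter along the edge (y +11 to +25 mm). Lies flat on the tote floor between the ribs under the handle, its top 18 mm above the shelf, its x roughly along the tote's. Origin: centre of its underside; z up. Grip across its 50 mm width.
- pliers: Combination pliers, steel head, dark grips, 192 mm long, 13 mm thick, 240 g nominal, lying flat across both ribs. Origin: underside below the pivot, about the centre of mass. Its x points to the jaws (75 mm ahead of the pivot); handles reach 117 mm behind and spread 51 mm wide. The round pivot is 26 mm across (its y), the place to grip.
- torch: Torch with a square-edged body, 156 mm long along its x (lens end at +76 mm, tail at -80 mm), 24 mm thick, lying flat across both ribs, 160 g nominal. Body 30 mm wide (y) from x = -72 to +22 mm, head 38 mm wide beyond. Origin: underside of the body, near the centre of mass. Grip across the 30 mm.
- bolt: Small steel hexagon bolt, 46 mm long, head 13 mm, lying on the tote floor behind the far rib. Stays in the tote. Origin: under the middle of the shank.
- mending_plate: Flat steel mending plate, 60 x 16 x 4 mm, on the tote floor behind the far rib. Stays in the tote. Origin: centre of its underside.
- dish: Round white ceramic dish, loose, 500 g, 160 mm across the rim, 26 mm high, inner floor 6 mm above its underside and about 130 mm across. It stands on one side of the tote, left or right. Origin: centre of its underside; z up.
- jar: Glass jar with black screw lid, 72 mm across, 100 mm high, on the other side of the tote from the dish. Leave alone. Origin: centre of its underside.
There are look-alikes about, which are no part of the job. Leave any blue or turquoise look-alike of the hinge alone.

How it is judged:
On the way, in this order (a step that is already met when the one before it is completed fails the run):
1. pliers and torch lie aside in the end thirds of the tote, the hinge still on the tote floor ((y of pliers in the frame of tote above 0.06 m or y of pliers in the frame of tote below -0.06 m) and x of pliers in the frame of tote between -0.12 and 0.12 m and y of pliers in the frame of tote between -0.21 and 0.21 m and z of each of pliers, torch in the frame of tote below 0.06 m and (y of torch in the frame of tote above 0.06 m or y of torch in the frame of tote below -0.06 m) and x of torch in the frame of tote between -0.12 and 0.12 m and y of torch in the frame of tote between -0.21 and 0.21 m and z of hinge in the frame of tote below 0.02 m), for 0.2 s.
2. the hinge is lifted clear of the tote's walls (z of hinge in the frame of tote above 0.06 m), for 0.1 s.
At the end, for the whole second after the job is handed in: The hinge lies released and at rest in the dish, right way up and flat (within 7 degrees) on its floor, its origin within 30 mm of the dish's centre; pliers and torch rest low inside the tote, origins more than 60 mm from its middle along its length; bolt and mending plate are still in the tote (horizontal distance between hinge and dish below 0.03 m and z of hinge in the frame of dish below 0.012 m and angle between hinge's own z axis and vertical below 0.12 rad and linear speed of each of hinge, pliers, torch below 0.02 m/s and (y of pliers in the frame of tote above 0.06 m or y of pliers in the frame of tote below -0.06 m) and x of pliers in the frame of tote between -0.12 and 0.12 m and y of pliers in the frame of tote between -0.21 and 0.21 m and z of each of pliers, torch in the frame of tote below 0.06 m and (y of torch in the frame of tote above 0.06 m or y of torch in the frame of tote below -0.06 m) and x of torch in the frame of tote between -0.12 and 0.12 m and y of torch in the frame of tote between -0.21 and 0.21 m and x of bolt in the frame of tote between -0.125 and 0.125 m and y of bolt in the frame of tote between -0.22 and 0.22 m and z of each of bolt, mending_plate in the frame of tote below 0.05 m and x of mending_plate in the frame of tote between -0.125 and 0.125 m and y of mending_plate in the frame of tote between -0.22 and 0.22 m); the robot touches nothing.
It fails at once if the dish is shifted by more than 30 mm (distance of dish from where it was at the start of the episode above 0.03 m).
It fails at once if the jar is shifted by more than 30 mm (distance of jar from where it was at the start of the episode above 0.03 m).
It fails at once if the hinge falls into the dish: faster than 0.6 m/s within 70 mm of its centre and 40 mm of its foot (a drop of about 20 mm or more) (linear speed of hinge above 0.6 m/s and horizontal distance between hinge and dish below 0.07 m and z of hinge in the frame of dish below 0.04 m).
It also fails if it takes over 72 s, if anything falls off the work surface, if the arm or the gripper's body presses on something with over 40 N, if the wrist force passes 120 N, or if a joint passes its speed limit or range.

## Working session

There is one attempt and no reset: what is moved stays moved. The work goes in short steps, each a Python script; the robot and the scene stay as the last script left them, time stands still between calls to the robot, and variables do not carry over. Pictures are saved under pics/ and viewed, at most 10 in all, crops included, and the job is handed in when it is done.

```bash
mkdir -p pics
cat > h.py <<'E'
import numpy as np, cv2
from workcell import bot, hand, kinematics, get_obs, vision, hand_in
def snap(n):
    c=vision.read_camera(n); return c['frame'],np.array(c['intrinsics']),np.array(c['view'])
def ray(K,V,uv,z):
    R,t=V[:3,:3],V[:3,3]; o=-R.T@t; d=R.T@np.linalg.inv(K)@np.array([uv[0],uv[1],1.])
    return o+d*(z-o[2])/d[2]
def proj(K,V,p):
    q=K@(V[:3,:3]@np.array(p)+V[:3,3]); return q[:2]/q[2]
E
python3 - <<'E'
from h import *
for n in('top','side'):
    f,K,V=snap(n); cv2.imwrite(f'pics/{n}0.png',f[:,:,::-1]); np.savez(n+'0.npz',K=K,V=V,f=f)
    print(n,K[0,0],-V[:3,:3].T@V[:3,3],V[:3,:3].round(2).tolist())
o=get_obs();print(o['orientation'],o['time_s'])
E
```

```text
top 579.9871751164345 [0.32772663 0.01123164 1.28459628] [[0.06, -1.0, 0.01], [-0.97, -0.06, -0.22], [0.22, 0.01, -0.98]]
side 552.2970467565281 [ 0.21895484 -0.84747354  0.75851999] [[0.92, -0.4, -0.01], [-0.23, -0.51, -0.83], [0.32, 0.76, -0.56]]
[ 1.91226612e-01  9.81545699e-01 -6.37821952e-04 -1.31830849e-04] 0.1
```

View pics/top0.png

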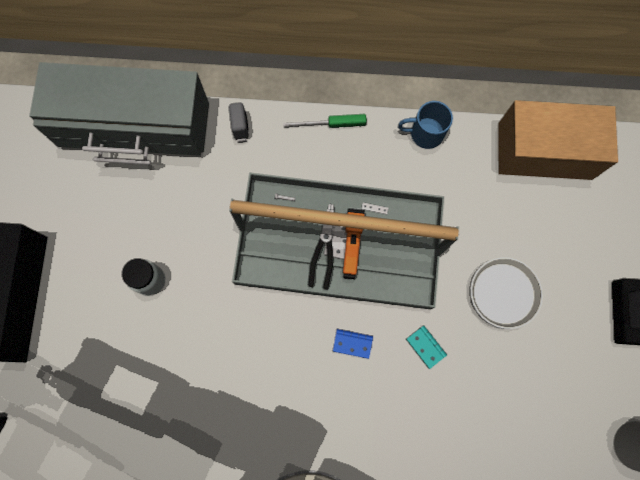

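View pics/side0.png

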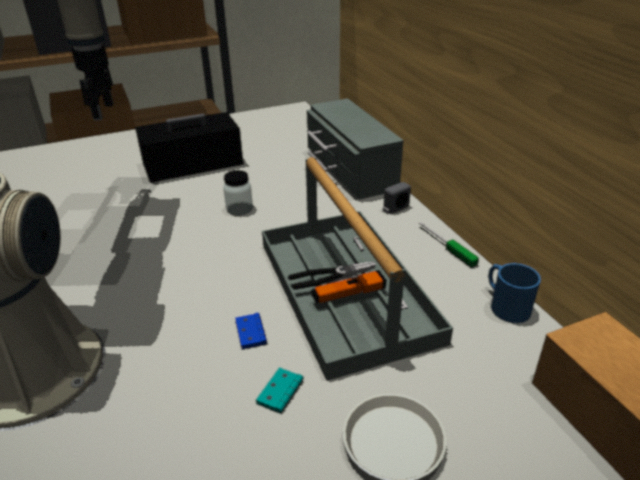

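The top view shows the tote with rim corners at about (250,176), (443,197), (435,307) and (235,282). The pliers pivot is at (326,237), the torch at (352,250), the dish at (505,293) and the jar at (140,275). Two things could be mistaken for the hinge: the blue one at (352,344) and the turquoise one at (426,347). The real hinge is the grey steel piece at (339,247), under the tools. Next I'll check it in a close crop.

Run:
```python
from h import *
d=np.load('top0.npz');K,V,f=d['K'],d['V'],d['f']
cv2.imwrite('pics/crop1.png',cv2.resize(f[190:300,260:400],None,fx=5.4,fy=5.4,interpolation=cv2.INTER_CUBIC)[:,:,::-1])
c=[ray(K,V,p,.045)[:2] for p in[(250,176),(443,197),(435,307),(235,282)]]
print(np.round(c,3).tolist(),np.mean(c,0),[np.linalg.norm(c[i]-c[i-1]).round(3) for i in range(4)])
for h in[(235,207),(457,233)]:print('handle',ray(K,V,h,.2).round(3))
hsv=cv2.cvtColor(f,cv2.COLOR_RGB2HSV)
m=cv2.inRange(hsv,(3,150,110),(14,255,255));m[:190]=0;m[290:]=0;m[:,:335]=0;m[:,370:]=0
m=cv2.inRange(hsv,(0,0,0),(179,255,255))&m
ys,xs=np.nonzero(m);print('orange',len(xs),xs.mean(),ys.mean(),ys.min(),ys.max())
g=cv2.inRange(hsv,(0,0,150),(179,40,255))
print('dish rim pts')
L=ray(K,V,(469,292),.026);R=ray(K,V,(541,292),.026);T=ray(K,V,(505,258),.026);B=ray(K,V,(504,328),.026)
print(L.round(3),R.round(3),T.round(3),B.round(3))
```

```text
[[0.749, 0.179], [0.728, -0.256], [0.481, -0.242], [0.507, 0.19]] [ 0.61600757 -0.03240533] [np.float64(0.242), np.float64(0.435), np.float64(0.247), np.float64(0.433)]
handle [0.631 0.181 0.2  ]
handle [ 0.607 -0.25   0.2  ]
orange 515 351.4660194174757 251.6135922330097 212 273
dish rim pts
[ 0.521 -0.32   0.026] [ 0.531 -0.477  0.026] [ 0.602 -0.399  0.026] [ 0.447 -0.396  0.026]
```

View pics/crop1.png

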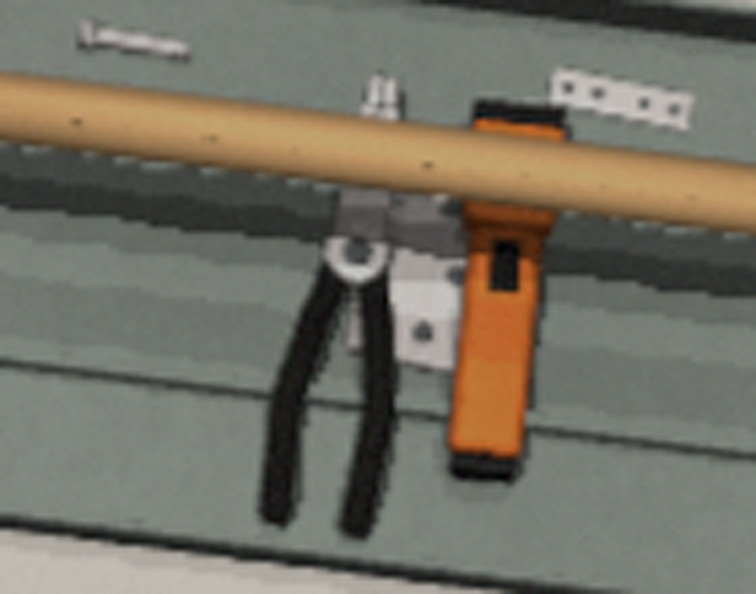

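The crop confirms it: the bare-steel hinge lies between the pliers (pivot at crop (355,252), jaws up at (383,85)) and the torch (tail (482,478), lens (520,108)). The bolt is at (133,42) and the mending plate at (620,98). Next I'll compute tote-frame coordinates and check IK for the leaned poses.

```bash
cat >> h.py <<'E'
from scipy.spatial.transform import Rotation as Ro
C=np.array([.6165,-.0335]); YAW=-.055
Rt=np.array([[np.cos(YAW),-np.sin(YAW)],[np.sin(YAW),np.cos(YAW)]])
def W(x,y,z): return np.r_[C+Rt@[x,y],z]
def T(p): return np.r_[Rt.T@(np.array(p[:2])-C),p[2]]
def ori(yaw,lean=np.pi/6,flip=False):
    """tool z leans: body towards local -x; tool y along local +-y (local frame at world yaw)"""
    s=-1 if flip else 1
    z=np.array([np.sin(lean),0,-np.cos(lean)]); y=np.array([0,s,0.]); x=np.cross(y,z)
    return (Ro.from_euler('z',yaw)*Ro.from_matrix(np.c_[x,y,z])).as_quat()
E
python3 - <<'E'
from h import *
d=np.load('top0.npz');K,V=d['K'],d['V']
def t(cx,cy,z): return T(ray(K,V,(260+cx/5.4-.4,190+cy/5.4-.4),z))
P=t(355,252,.033);J=t(383,78,.033);H=t(315,528,.033)
print('pliers',P.round(3),J.round(3),H.round(3),np.linalg.norm(J-P),np.linalg.norm(H-P),np.arctan2((J-H)[1],(J-H)[0]))
a=t(482,475,.032);b=t(520,104,.032);u=(b-a)/np.linalg.norm(b-a)
print('torch',a.round(3),b.round(3),np.linalg.norm(b-a),(a+u*.08).round(3),np.arctan2(u[1],u[0]))
print('hinge pts',[t(*q,.018).round(3).tolist() for q in[(450,368),(395,360),(350,345)]])
for flip in(0,1):
  for q in[(0,0,.1),(0,0,.025),(-.06,.12,.2),(0,.12,.04),(0,-.12,.04),(-.1,0,.25)]:
    s=kinematics.solve_ik(W(*q),ori(YAW,flip=flip)); print(flip,q,None if s is None else np.round(s,2))
  s=kinematics.solve_ik(np.r_[.524,-.398,.03],ori(YAW,flip=flip)); print('dish',None if s is None else np.round(s,2))
  s=kinematics.solve_ik(np.r_[.524,-.398,.03],ori(-.6,flip=flip)); print('dish',None if s is None else np.round(s,2))
print(bot.tcp_to_tips)
E
```

```text
pliers [0.005 0.035 0.033] [0.08  0.032 0.033] [-0.11   0.038  0.033] 0.07528481664827398 0.1153552189988041 -0.03133075808957907
torch [-0.081 -0.027  0.032] [ 0.076 -0.026  0.032] 0.1568807915210106 [-0.001 -0.026  0.032] 0.0050503782954087915
hinge pts [[-0.035, -0.009, 0.018], [-0.035, 0.014, 0.018], [-0.031, 0.033, 0.018]]
0 (0, 0, 0.1) [-0.06  0.39  2.13  0.01  0.09 -1.59]
0 (0, 0, 0.025) [-0.06  0.55  2.15  3.13  0.08  1.58]
0 (-0.06, 0.12, 0.2) [ 0.24  0.15  2.15 -0.42  0.36 -0.92]
0 (0, 0.12, 0.04) None
0 (0, -0.12, 0.04) [-0.32  0.53  2.12  1.67  0.13  2.81]
0 (-0.1, 0, 0.25) [-0.06 -0.03  2.21  0.    0.44 -1.58]
dish [-0.83  0.6   1.99  1.16  0.39  2.88]
dish [-0.67  0.57  2.06  1.98  0.04  2.67]
1 (0, 0, 0.1) [-0.06  0.39  2.13  0.01  0.09  1.56]
1 (0, 0, 0.025) [-0.06  0.55  2.15  3.13  0.08 -1.56]
1 (-0.06, 0.12, 0.2) [ 0.24  0.15  2.15 -0.42  0.36  2.22]
1 (0, 0.12, 0.04) None
1 (0, -0.12, 0.04) [-0.32  0.53  2.12  1.67  0.13 -0.33]
1 (-0.1, 0, 0.25) [-0.06 -0.03  2.21  0.    0.44  1.57]
dish [-0.83  0.6   1.99  1.16  0.39 -0.26]
dish [-0.67  0.57  2.06  1.98  0.04 -0.47]
0.017
```

```bash
cat >> h.py <<'E'
LEAN=np.radians(28)
def yawr(p): return np.arctan2(p[1],p[0])
def back(p,yaw,s): return np.array(p)-s*np.array([np.sin(LEAN)*np.cos(yaw),np.sin(LEAN)*np.sin(yaw),-np.cos(LEAN)])
def st(m):
    o=get_obs();print(m,'t',round(o['time_s'],2),'p',o['position'].round(4) if hasattr(o['position'],'round') else np.round(o['position'],4),'F',np.round(o['wrist_force'],1),'w',round(o['gripper_width'],4),'g',np.round(o['grip_force'],1),'j',np.round(o['joint_pos'],2))
E
cat > aside.py <<'E'
from h import *
def aside(x,y,z,y2,w,opn,rel,pre=True):
    p=W(x,y,z); yw=yawr(p); q=ori(yw,LEAN)
    hand.move_gripper(w)
    a=back(p,yw,.2); bot.reach(a,q); st('pre')
    bot.servo_line(p,q,velocity=.12); st('down')
    hand.move_gripper(opn,60); st('grip')
    u=back(p,yw,.014); bot.servo_line(u,q,velocity=.08); st('lift')
    p2=W(x,y2,z); y3=yawr(p2); q2=ori(y3,LEAN)
    bot.servo_line(back(p2,y3,.014),q2,velocity=.1); st('over')
    bot.servo_line(p2+[0,0,.0015],q2,velocity=.06); st('set')
    hand.move_gripper(rel); bot.servo_line(back(p2,y3,.15),q2,velocity=.2); st('out')
E
python3 - <<'E'
from aside import *
aside(.004,.035,.0425,.125,.042,.0,.045)
f,K,V=snap('top'); cv2.imwrite('pics/top1.png',cv2.resize(f[160:320,220:460],None,fx=3,fy=3)[:,:,::-1])
E
```

```text
pre t 2.92 p [0.5288 0.0015 0.2192] F [ 0.9  0.1 -0.3] w 0.0418 g 0.0 j [-0.    0.05  2.2   0.    0.41 -1.58]
down t 4.73 p [0.6225 0.0012 0.0431] F [ 0.1 -0.4  0.2] w 0.0418 g 0.0 j [-0.    0.51  2.12  0.06  0.02 -1.64]
grip t 5.04 p [0.6225 0.0011 0.0433] F [-3.7 -0.8  7.9] w 0.0231 g 56.7 j [-0.    0.51  2.12  0.06  0.02 -1.64]
lift t 5.37 p [0.6157 0.0012 0.0552] F [ 0.3 -0.3 -2. ] w 0.0232 g 57.3 j [-0.    0.48  2.13  0.03  0.04 -1.61]
over t 6.41 p [0.6211 0.09   0.055 ] F [ 1.6  0.4 -2.9] w 0.0228 g 57.5 j [ 0.14  0.49  2.1   0.03  0.06 -1.6 ]
set t 6.77 p [0.6276 0.0907 0.0435] F [ 0.2 -0.6 -0.9] w 0.0233 g 57.7 j [ 0.14  0.52  2.09  0.04  0.04 -1.61]
out t 8.0 p [0.5577 0.081  0.1745] F [-0.3  0.2 -0.2] w 0.0446 g 0.0 j [ 0.14  0.18  2.17  0.01  0.3  -1.58]
```

View pics/top1.png

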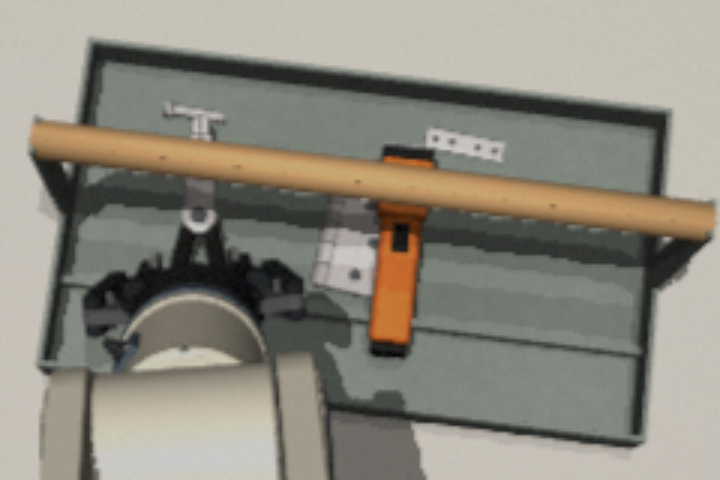

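The picture shows the pliers aside, with the pivot at crop (200,218). The hinge is uncovered at about (345,260), with its barrel on the left (+y). Next is the torch, with a slightly smaller lean to stay off the wrist singularity.

```bash
sed -i 's/radians(28)/radians(25)/' h.py
python3 - <<'E'
from aside import *
aside(-.012,-.026,.044,-.13,.046,.0,.05)
p=W(-.2,-.13,.25);bot.reach(W(-.25,-.10,.25),ori(yawr(p),LEAN))
f,K,V=snap('top'); np.savez('top2.npz',K=K,V=V,f=f); cv2.imwrite('pics/top2.png',cv2.resize(f[200:270,310:400],None,fx=8,fy=8,interpolation=cv2.INTER_CUBIC)[:,:,::-1])
f,K,V=snap('side'); np.savez('side2.npz',K=K,V=V,f=f); cv2.imwrite('pics/side2.png',cv2.resize(f[210:380,250:460],None,fx=3.5,fy=3.5,interpolation=cv2.INTER_CUBIC)[:,:,::-1])
E
```

```text
pre t 8.9 p [ 0.5191 -0.0506  0.2251] F [-0.   0.   0.7] w 0.0459 g 0.0 j [-0.1   0.04  2.17  0.    0.5  -1.58]
down t 10.72 p [ 0.6032 -0.0588  0.0446] F [-0.3 -0.4 -0.7] w 0.0459 g 0.0 j [-0.1   0.49  2.12  0.01  0.1  -1.59]
grip t 11.02 p [ 0.6035 -0.0588  0.045 ] F [-1.9  0.5  5.4] w 0.0287 g 58.6 j [-0.1   0.49  2.12  0.01  0.1  -1.59]
lift t 11.34 p [ 0.5971 -0.0582  0.0572] F [-0.2  0.6 -2.5] w 0.0287 g 58.7 j [-0.1   0.46  2.13  0.01  0.12 -1.59]
over t 12.53 p [ 0.5916 -0.1607  0.0566] F [-0.1  0.8 -1.5] w 0.0286 g 58.7 j [-0.27  0.47  2.1   0.01  0.13 -1.58]
set t 12.88 p [ 0.5978 -0.1624  0.045 ] F [ 0.4  0.4 -1.5] w 0.0287 g 58.7 j [-0.27  0.5   2.09  0.01  0.11 -1.59]
out t 14.12 p [ 0.5361 -0.146   0.1794] F [ 0.  -0.7 -0.2] w 0.05 g 0.0 j [-0.27  0.17  2.15  0.    0.39 -1.58]
```

View pics/top2.png

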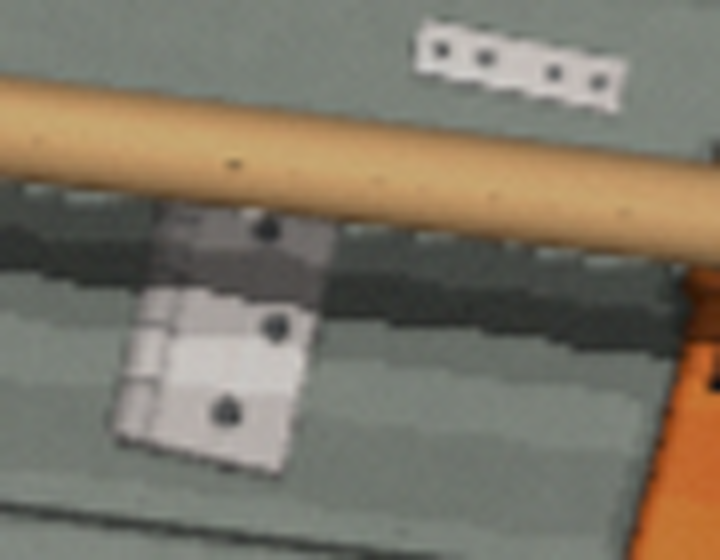

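View pics/side2.png

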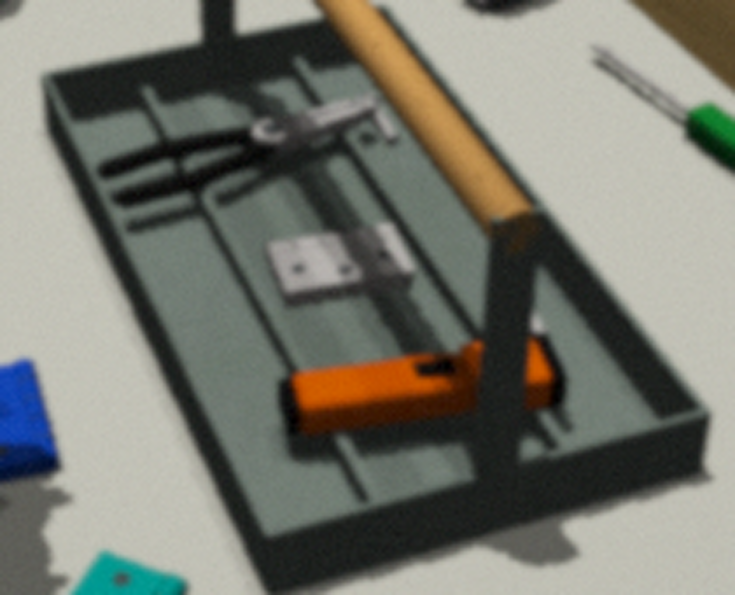

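Both tools are aside and the hinge is fully uncovered. In the top crop the near edge of the hinge runs from (115,435) to (280,472). I'll locate it from that edge, check its width and grasp it.

Run:
```python
from h import *
d=np.load('top2.npz');K,V=d['K'],d['V']
t=lambda x,y,z:T(ray(K,V,(310+x/8-.44,200+y/8-.44),z))
A=t(115,435,.012);A2=t(154,210,.012);B=t(281,470,.016);B2=t(337,228,.016)
yl=np.arctan2(*(A2-A)[1::-1]);yr=np.arctan2(*(B2-B)[1::-1]);e=(A-B)[:2]
print(A,A2,B,B2,yl,yr,np.linalg.norm(e),np.arctan2(-e[0],e[1]))
th=(yl+yr)/2; u=np.array([np.cos(th),np.sin(th)])
print('centre',(A+B)[:2]/2+.04*u,th)
d=np.load('side2.npz');K,V=d['K'],d['V']
s=lambda x,y,z:T(ray(K,V,(250+x/3.5-.36,210+y/3.5-.36),z)).round(4)
print('side top corners',s(268,243,.017),s(290,292,.016),s(412,270,.016),s(400,226,.017))
```

```text
[-0.03061919  0.03366584  0.012     ] [0.03522188 0.03017973 0.012     ] [-0.03580451 -0.01341849  0.016     ] [ 0.03517016 -0.02164487  0.016     ] -0.052897993144744436 -0.11539101358979081 0.047368995661475004 -0.10968630644008986
centre [0.00664663 0.00676187] -0.08414450336726763
side top corners [-0.0309  0.0357  0.017 ] [-0.0346 -0.0113  0.016 ] [ 0.0412 -0.0186  0.016 ] [0.0513 0.022  0.017 ]
```

Run:
```python
from h import *
yw=-.10; p=W(.003,.0065,.024); q=ori(yw,LEAN)
for s in(.22,.1,.05,.0): print(s,np.round(kinematics.solve_ik(back(p,yw,s),q),2))
hand.move_gripper(.07)
bot.reach(back(p,yw,.22),q); st('pre')
bot.servo_line(back(p,yw,.03),q,velocity=.12); st('near')
bot.servo_line(p,q,velocity=.05); st('down')
hand.move_gripper(0,80); st('grip')
bot.servo_line(back(p,yw,.025),q,velocity=.05); bot.dwell(.2); st('lift')
f,K,V=snap('side'); cv2.imwrite('pics/side3.png',cv2.resize(f[190:380,250:460],None,fx=3.5,fy=3.1,interpolation=cv2.INTER_CUBIC)[:,:,::-1])
```

```text
0.22 [-0.01  0.05  2.16 -0.08  0.5  -1.43]
0.1 [-0.02  0.32  2.15 -0.14  0.24 -1.37]
0.05 [-0.03  0.43  2.12 -0.21  0.15 -1.3 ]
0.0 [-0.03  0.54  2.09 -0.39  0.08 -1.12]
pre t 16.14 p [ 0.5262 -0.0182  0.2229] F [-1.2 -0.3  0.4] w 0.0698 g 0.0 j [-0.01  0.05  2.16 -0.08  0.5  -1.43]
near t 17.88 p [ 0.6074 -0.0259  0.0518] F [-0.1  0.2  0.5] w 0.07 g 0.0 j [-0.03  0.48  2.11 -0.25  0.12 -1.25]
down t 18.62 p [ 0.6198 -0.0272  0.024 ] F [ 0.9 -0.1  0.1] w 0.0704 g 0.0 j [-0.03  0.54  2.09 -0.39  0.08 -1.12]
grip t 18.98 p [ 0.6197 -0.0272  0.0252] F [-8.8  0.6 15.2] w 0.0467 g 78.8 j [-0.03  0.54  2.09 -0.39  0.08 -1.12]
lift t 19.83 p [ 0.6092 -0.0261  0.0463] F [-0.  -0.4 -2.2] w 0.0462 g 81.6 j [-0.03  0.49  2.11 -0.27  0.11 -1.24]
```

View pics/side3.png

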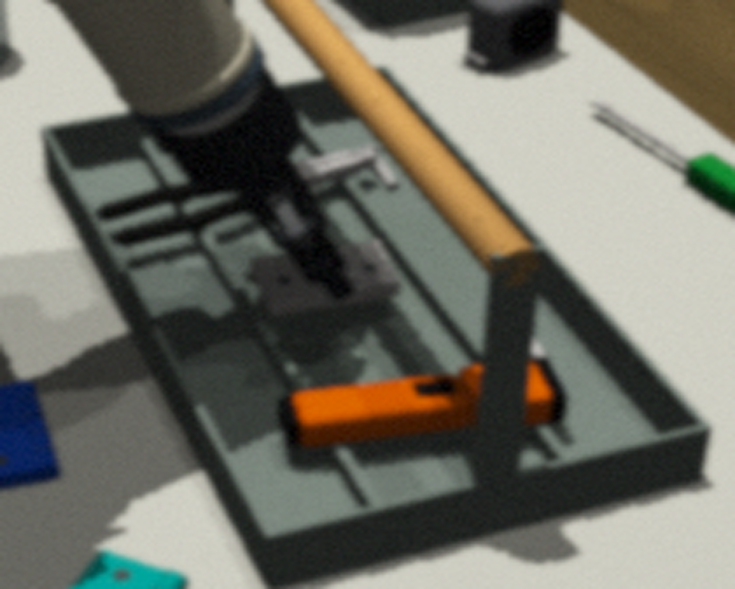

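The hinge is held level and about 20 mm off the floor. Next I'll lift it out along the tool axis, carry it over and lower it into the dish while watching the wrist force.

Run:
```python
from h import *
yw=-.10; p=W(.003,.0065,.024); q=ori(yw,LEAN)
bot.servo_line(back(p,yw,.27),q,velocity=.15); bot.dwell(.2); st('out')
D=np.array([.5245,-.3980]); yd=np.arctan2(D[1],D[0]); qd=ori(yd,LEAN)
t=D-.004*np.array([np.cos(yd),np.sin(yd)])
print([np.round(kinematics.solve_ik(np.r_[t,z],qd),2) for z in(.25,.027)])
bot.servo_line(np.r_[t,.27],qd,velocity=.2); st('over')
bot.servo_line(np.r_[t,.06],qd,velocity=.12)
bot.servo_line(np.r_[t,.034],qd,velocity=.03); bot.dwell(.3); st('near')
f,K,V=snap('side'); cv2.imwrite('pics/side4.png',cv2.resize(f[320:480,280:500],None,fx=3.5,fy=3.5,interpolation=cv2.INTER_CUBIC)[:,:,::-1])
```

```text
out t 21.87 p [ 0.5062 -0.0158  0.2681] F [ 0.4  1.  -2. ] w 0.0466 g 81.6 j [-0.01 -0.05  2.15 -0.07  0.61 -1.43]
[array([-0.65,  0.22,  1.89,  0.  ,  0.6 , -1.58]), array([-0.65,  0.57,  2.02,  0.01,  0.12, -1.58])]
over t 23.92 p [ 0.5213 -0.3949  0.27  ] F [-0.3  0.2 -1.6] w 0.0463 g 81.5 j [-0.65  0.19  1.87  0.    0.64 -1.58]
near t 27.13 p [ 0.5214 -0.3957  0.0342] F [ 0.5 -0.6 -2.6] w 0.0463 g 81.5 j [-0.65  0.55  2.02  0.01  0.13 -1.58]
```

View pics/side4.png

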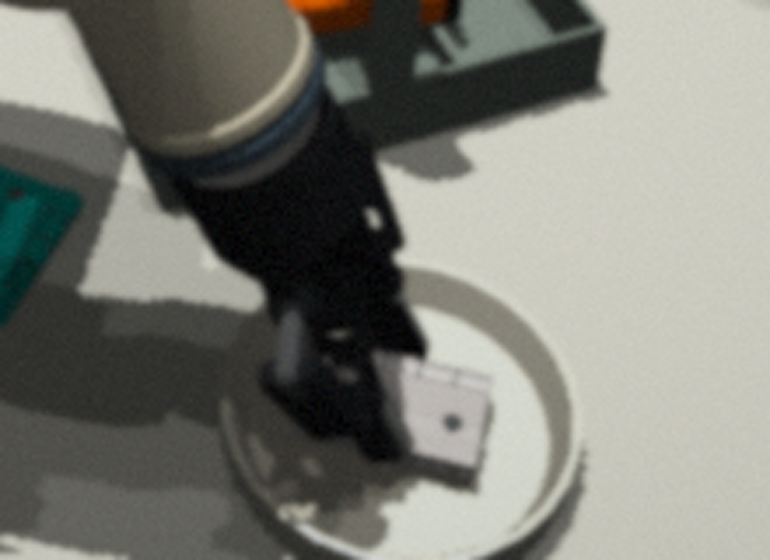

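The hinge hangs level inside the dish, about central, with its free end at (440,410) and a small gap beneath it. I'll lower it by touch, release and withdraw.

Run:
```python
from h import *
o=get_obs(); x,y,z=o['position']; z=.034
while z>.022:
    z-=.001; bot.servo_line([x,y,z],velocity=.02); bot.dwell(.15)
    F=get_obs()['wrist_force'][2]; print(round(z,4),round(F,2))
    if F>3.5: break
st('touch')
yd=np.arctan2(-.398,.5245)
hand.move_gripper(.054); bot.dwell(.2); hand.move_gripper(.062); bot.dwell(.2); st('rel')
b=back([x,y,z],yd,.2); bot.servo_line(b,velocity=.1); bot.dwell(.2)
bot.reach(np.r_[.40,-.05,.35],ori(-.12,LEAN)); st('end')
f,K,V=snap('top'); cv2.imwrite('pics/top5.png',cv2.resize(f[160:340,220:560],None,fx=2.3,fy=2.3)[:,:,::-1])
f,K,V=snap('side'); cv2.imwrite('pics/side5.png',cv2.resize(f[210:480,230:470],None,fx=2.2,fy=2.2)[:,:,::-1])
```

```text
0.033 -2.14
0.032 -1.34
0.031 -1.61
0.03 -2.35
0.029 -1.99
0.028 -2.75
0.027 5.96
touch t 29.98 p [ 0.5215 -0.3958  0.0274] F [-3.6  2.   6. ] w 0.0462 g 82.5 j [-0.65  0.57  2.02  0.01  0.12 -1.58]
rel t 30.88 p [ 0.5214 -0.3957  0.027 ] F [-0.  -0.8  0.3] w 0.062 g 0.0 j [-0.65  0.57  2.02  0.01  0.12 -1.58]
end t 34.48 p [ 0.4002 -0.0504  0.3497] F [ 0.1 -0.2  0.5] w 0.0618 g 0.0 j [-0.13 -0.36  2.18  0.01  0.88 -1.59]
```

View pics/top5.png

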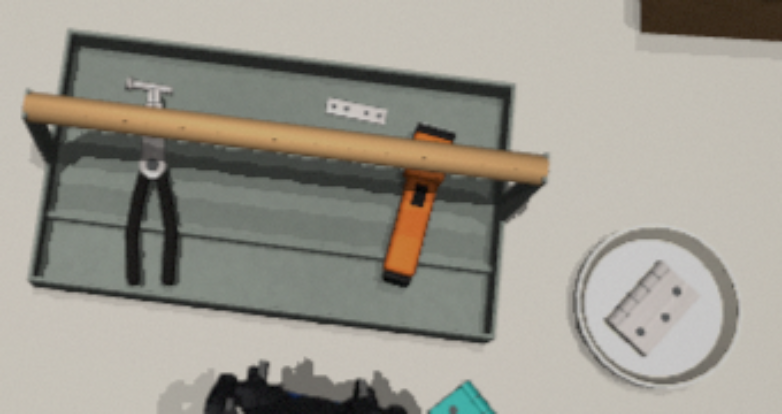

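View pics/side5.png

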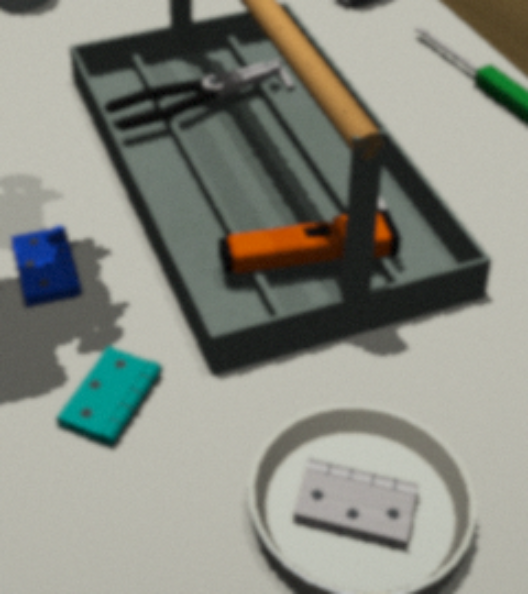

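The hinge lies flat in the middle of the dish: (653,308) against a dish centre of about (655,307) in the top crop. The pliers, torch, bolt and plate are all in the tote, so I'm handing in.

```bash
python3 -c "
from h import *
print(hand_in())"
```

```text
the job is handed in; nothing more can be done
None
```

I handed the job in at about 35 s: the last pictures show the hinge flat in the middle of the dish and the pliers, torch, bolt and plate still in the tote; no verdict was returned.

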